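# Load the shallow tray and push it home under the riser

## Robot

A 6-joint arm with a two-finger parallel gripper is mounted at the origin on a cart in front of the work surface, level with it; the furniture and walls round the work are solid. World frame = base frame: x ahead of the robot, y to its left, z up, the work surface at z = 0. Lengths are in mm, angles in rad, forces in N, time in s.
With the tool pointing down it reaches from about 350 to 875 mm from the base axis. Payload 4.2 kg.
Tool frame: the origin (TCP) lies at the very end of the fingers, on their centre line; the grasp point (between the pads) lies 19 mm behind it; z points along the fingers, y is the line along which they close (so a half turn about z gives the same grasp; the last joint's range is limited). The gripper opens to 85 mm and grips with 20 to 120 N. Pads are 22 mm wide; open, the fingers measure 114 mm over their backs; the gripper's body (76 mm by 85 mm) begins 54 mm behind the grasp point. The pads swing forward as they close: fully open they stand 13 mm farther back than shut.
Start: joints at [1.549, 0.385, 0.008, 0, -1.194, -0.259], TCP at [173.171, 600.509, 231.312] pointing down, gripper open.
Joint ranges: [-3.14, 3.14], [-1.21, 2.06], [-1.07, 1.41], [-3.16, 2.05], [-2.99, -0.16], [-3.1, 3.1]. Speed limits (rad/s): [2.79, 2.79, 3.14, 3.14, 3.14, 3.14].

## Interface

Orientations are given as a unit quaternion [x, y, z, w].
In Python, from bench import arm, optics gives the robot as it stands. The module is installed in compiled form; this text tells all that it offers.
- The arm moves only by the tool step_arm, never from a script. Its argument "motion" is a list of rows, each an object with "dr": the turn, a rotation vector about the tool's x, y, z in units of 8 degrees (1.0 is 8 degrees), a list of three; "slide": the shift along the tool's x, y, z in mm, a list of three; "jaw": the finger opening in mm, from 0 to 85.4. A call has exactly 8 rows; each row is the pose to reach, as a shift and turn from the pose commanded when the call began, along the tool's axes at that moment; what a row does not reach only later rows make up. A row lasts 1/8 s, in which the tool goes at most 62.5 mm and 10.7 degrees, less where a joint would pass 70% of its speed; a pose out of reach is approached as far as the arm can. A call with a gripper value outside its range is refused whole. The fingers move at their own pace and stop on an object; the grip force is fixed at half the most. Time passes only in rows, so rows that repeat a pose let the fingers close, or fill a call up. It gives the time, the measured TCP pose, the force, the opening and the grip force at its end, in the units of the state.
- arm.read_state(): the state, without advancing time (a new reading comes with each control period).
- optics.get_image(name): name is "side" or "top"; returns the picture (384x512x3 uint8, blue, green, red); there is no depth.
- optics.camera_info(name): a dict with "camera_matrix" (3x3 intrinsics, pixels), "view" (4x4, takes a point from world to camera coordinates). Camera axes: x right, y up, looking along -z (the intrinsics and any distortion apply to the point x, -y, -z); pixel columns grow to the right and rows downward; lengths in mm; the calibration is good to about 2 mm. A picture is of the moment at which its call begins. camera_info takes no time and is no camera call.
- arm.job_done(): hands the job in; it is judged then, once.
The state is a dict: "clock": time; "joints": joint angles; "joint_vel": joint speeds; "joint_efforts": joint torques, N m; "position": TCP position; "ee_rot": TCP orientation; "contact_force": force on the tool from outside, world axes, zero at the start; "wrist_torque": the same for the moment, N m; "gripper_width": finger opening in mm; "grasp_force": force on a finger pad.
Only numpy, scipy, OpenCV 4.12 (cv2) and the standard library are available. Lean on these libraries where they do the work, as an engineer would, in place of code of your own. Each camera call takes 0.05 s, during which the arm holds its last target. There are 200 camera calls.

## Task

Put the larger of the two bushes into the shallow metal tray, then slide the tray along the bench, handle last, under the low wooden riser until it is seated firmly against the depth stop hidden underneath, and leave it there. Feel for the stop and seat it gently; keep the tray and its load off the underside of the riser's top, and leave the other things on the bench where they are.

Things in the scene. Friction and masses are not known exactly. Their poses are not given: they have to be found in the camera images.
- large_bush_centre (a point): Centre (half-way up) of the larger bush: a plain short tube standing upright, 34 mm outside diameter, 30 mm high, open bore, under 0.3 kg. z axis is the bush's axis.
- small_bush_centre (a point): Centre of the smaller bush, 28 mm outside diameter, 22 mm high, standing upright. To be left alone.
- tray: Shallow open sheet-metal tray, 150 mm long (its x) by 110 mm wide (its y) by 30 mm high, walls and floor 4 mm thick, 0.4 to 0.75 kg. Origin at the centre of its underside, z up. Its +x end goes under the riser first; its handle is at the -x end. Loaded, it takes roughly 2 to 8 N to slide on the bench.
- tray_bar (a point): Centre of the tray's handle: a wooden bar 96 mm long (tray y), 16 mm thick (x), from 14 to 38 mm above the tray's underside, its centre 130 mm from the tray's origin in the tray's -x direction, 26 mm up. Arms 37 mm either side of its middle join it to the tray; between bar and tray wall is a 47 mm gap, open from above. Same axes as the tray.
- riser: Low wooden riser fixed to the bench: an overhanging top on two side walls and a back wall, open at its -x side. Origin at the centre of its underside; x points inward, the way the tray slides in; z up. 130 mm deep (x), clear width 134 mm, clear height 42 mm; a tin and an insulator stand on top (up to 112 mm above the bench). A force of over 14 N of the tray on it is too much.
- board: The riser's overhanging top: 140 mm by 178 mm, 14 mm thick, a part of the riser. Origin at the centre of its underside, 42 mm above the bench; reaches 5 mm further out than the side walls at the opening. Neither tray nor bush may press on it.
- mouth (a point): Middle of the riser's opening at bench level, in the plane of the side walls' front edges; axes as the riser (x inward). The hidden stop's setting is not measured: the tray's +x end meets its rubber pads 55 to 102 mm in from here. They give 4 N per mm over 6 mm. A light sprung button is met 8 mm sooner (under 1 N). Seated: pads pressed a few N beyond the tray's sliding friction.
- packing_block: Small steel block 32 x 45 x 28 mm, bystander; origin at the centre of its underside.
- nut_tin: Round tin of nuts, 74 mm diameter, 45 mm high, bystander; origin at the centre of its underside.
- oil_can: Oil can with a spout, 76 x 91 x 177 mm, bystander; origin at the centre of its underside.
Not all that is in view belongs to the job. What is shaped like the part that bears large_bush_centre but black or green is not meant.

How it is judged:
By the outcome, as a careful person would: the job done as asked, in the order asked, and still so for the second after the job is handed in, with the robot touching nothing.
It also fails if it takes over 58 s, if anything falls off the work surface, if the arm or the gripper's body presses on something with over 40 N, if the wrist force passes 120 N, or if a joint passes its speed limit or range.

## Working session

There is one attempt and no reset: what is moved stays moved. The work goes in short steps, Python scripts to look and compute and a tool call to move; the robot and the scene stay as the last step left them, time stands still between calls to the robot, and variables do not carry over. Pictures are saved under pics/ and viewed, at most 10 in all, crops included, and the job is handed in when it is done.

Besides the shell and the picture viewer there is one more tool, called after "Emit:" as name(argument=value, ...) on one line, values as JSON. step_arm: Moves the arm, as the interface text tells. Its arguments: {"type":"object","properties":{"motion":{"type":"array","items":{"type":"object","properties":{"dr":{"type":"array","items":{"type":"number"}},"slide":{"type":"array","items":{"type":"number"}},"jaw":{"type":"number"}}}}},"required":["motion"]}

```bash
mkdir -p pics; python3 - <<'E'
from bench import arm, optics
import cv2, numpy as np
np.set_printoptions(precision=4,suppress=True)
for n in("side","top"):
    cv2.imwrite(f"pics/{n}0.png",optics.get_image(n)); c=optics.camera_info(n); print(c)
s=arm.read_state(); print(s)
E
```

```text
{'camera_matrix': array([[427.5295,   0.    , 261.5711],
       [  0.    , 427.5295, 191.5321],
       [  0.    ,   0.    ,   1.    ]]), 'view': array([[    0.9963,    -0.0859,     0.0069,  -515.89  ],
       [    0.0337,     0.4628,     0.8858,   -43.6972],
       [   -0.0793,    -0.8823,     0.464 , -1267.7024],
       [    0.    ,     0.    ,     0.    ,     1.    ]])}
{'camera_matrix': array([[494.3554,   0.    , 252.2232],
       [  0.    , 494.3554, 178.0447],
       [  0.    ,   0.    ,   1.    ]]), 'view': array([[   -0.0163,    -0.9999,     0.0053,   -49.7185],
       [    0.9801,    -0.0149,     0.1978,  -544.1562],
       [   -0.1977,     0.0084,     0.9802, -1648.6898],
       [    0.    ,     0.    ,     0.    ,     1.    ]])}
{'clock': 0.1, 'joints': array([ 1.5486,  0.3855,  0.0068, -0.0005, -1.194 , -0.2586]), 'joint_vel': array([-0.0025, -0.002 ,  0.0026,  0.0021, -0.0011, -0.0009]), 'joint_efforts': array([ -0.0001, -39.3319,  18.8931,   4.1979,  -0.0025,   0.    ]), 'position': array([173.039 , 600.0259, 230.3175]), 'ee_rot': array([ 0.9901, -0.14  , -0.0001,  0.001 ]), 'contact_force': array([-0.1094,  0.1421, -0.576 ]), 'wrist_torque': array([ 0.0169,  0.0249, -0.0672]), 'grasp_force': 0.0, 'gripper_width': 85.49174331058018}
```

View pics/side0.png

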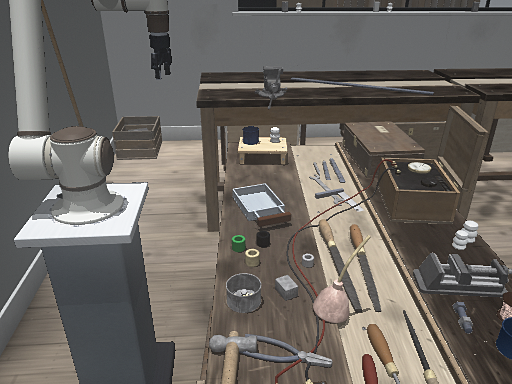

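View pics/top0.png

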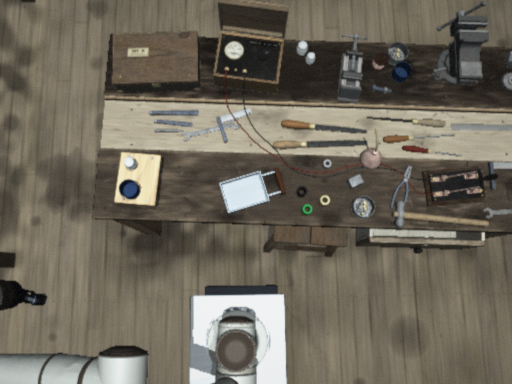

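The side view shows the riser at (262,150), the tray at (258,200) with its handle at (274,221), and four tubes: green (238,243), black (263,239), cream (252,257), grey (308,260). In the top view, the riser is at (137,180), the tray at (245,192) with its bar at (277,181), and the tubes are green (307,209), black (301,191), cream (325,200), grey (327,163). Cream and grey are the candidates and cream looks larger. An enlarged crop and measured diameters should settle it.

```bash
cat > h.py <<'E'
import numpy as np, cv2
from bench import arm, optics
np.set_printoptions(precision=2,suppress=True)
def ray(n,uv):
    c=optics.camera_info(n);V=c["view"];K=c["camera_matrix"]
    d=np.linalg.inv(K)@[uv[0],uv[1],1]; d=d*[1,-1,-1]
    R=V[:3,:3]; return -R.T@V[:3,3], R.T@d
def plane(n,uv,z):
    o,d=ray(n,uv); return o+d*(z-o[2])/d[2]
def proj(n,p):
    c=optics.camera_info(n);q=c["view"]@np.r_[p,1];q=c["camera_matrix"]@(q[:3]*[1,-1,-1]);return q[:2]/q[2]
def two(a,b):
    o1,d1=ray("side",a);o2,d2=ray("top",b);d1/=np.linalg.norm(d1);d2/=np.linalg.norm(d2)
    t=np.linalg.lstsq(np.c_[d1,-d2],o2-o1,rcond=None)[0];p,q=o1+d1*t[0],o2+d2*t[1];return (p+q)/2,np.linalg.norm(p-q)
E
python3 - <<'E'
from h import *
t=cv2.imread("pics/top0.png");s=cv2.imread("pics/side0.png")
a=cv2.resize(t[140:230,105:345],None,fx=3.3,fy=3.3,interpolation=cv2.INTER_CUBIC)
b=cv2.resize(s[130:285,220:330],None,fx=1.9,fy=1.9,interpolation=cv2.INTER_CUBIC)
c=np.zeros((a.shape[0]+b.shape[0],800,3),np.uint8);c[:a.shape[0],:a.shape[1]]=a;c[a.shape[0]:,:b.shape[1]]=b
e=cv2.resize(s[225:275,225:325],None,fx=5,fy=5,interpolation=cv2.INTER_CUBIC);c[a.shape[0]:a.shape[0]+250,280:780]=e
cv2.imwrite("pics/crop1.png",c);print(c.shape)
for n,u,st in(("cream",(325,200),(252,257)),("grey",(327,163),(308,260)),("riserSE",(158,206),None)):
    print(n,plane("top",u,25), two(st,u) if st else "")
E
```

```text
(591, 800, 3)
cream [ 467.51 -310.35   25.  ] (array([ 468.25, -311.5 ,   17.69]), np.float64(0.7564137070160666))
grey [ 599.41 -323.42   25.  ] (array([ 601.8 , -325.54,   11.74]), np.float64(1.3148344484755115))
riserSE [455.48 269.33  25.  ]
```

View pics/crop1.png

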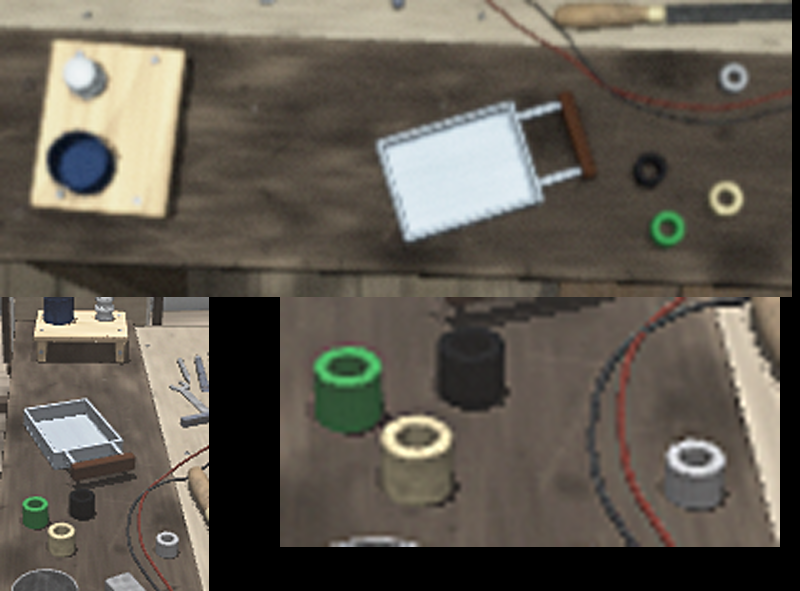

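Crop: cream ring (725,198) is about 34 px wide against about 28 px for grey (733,77), and it is also taller in the side view. So cream is the larger bush; black and green are excluded by the task. Next come poses from masks.

```bash
python3 - <<'E'
from h import *
t=cv2.imread("pics/top0.png");F=6
def big(x0,y0,x1,y1): return cv2.resize(t[y0:y1,x0:x1],None,fx=F,fy=F,interpolation=cv2.INTER_CUBIC)
def un(p,x0,y0): return (np.asarray(p)+.5)/F-.5+[x0,y0]
def biggest(m):
    return max(cv2.findContours(m.astype(np.uint8),cv2.RETR_EXTERNAL,cv2.CHAIN_APPROX_NONE)[0],key=cv2.contourArea)
# rings
for n,x,y,z in(("cream",325,200,30),("grey",327,163,22),("green",307,209,30),("black",301,191,30)):
    b=big(x-10,y-10,x+10,y+10);g=cv2.cvtColor(b,cv2.COLOR_BGR2HSV).astype(int)
    v=g[...,2]; m={"cream":v>125,"grey":v>130,"green":(g[...,1]>120)&(g[...,0]>45)&(g[...,0]<80),"black":v<38}[n]
    c=biggest(m);(cx,cy),r=cv2.minEnclosingCircle(c);p=plane("top",un((cx,cy),x-10,y-10),z)
    e=plane("top",un((cx+r,cy),x-10,y-10),z);print(n,p,"diam",2*np.linalg.norm(e-p))
# tray rim
b=big(210,160,272,225);m=(b.min(2)>120).astype(np.uint8);m=cv2.morphologyEx(m,cv2.MORPH_OPEN,np.ones((31,31)))
P=cv2.boxPoints(cv2.minAreaRect(biggest(m)));W=np.array([plane("top",un(q,210,160),30) for q in P])
print("tray",W,"c",W.mean(0),np.linalg.norm(W-np.roll(W,1,0),axis=1))
b=big(262,160,290,202).astype(int);m=(b[...,2]-b[...,0]>28)
R=cv2.minAreaRect(biggest(m));W=np.array([plane("top",un(q,262,160),38) for q in cv2.boxPoints(R)]);print("bar",W,W.mean(0),np.linalg.norm(W-np.roll(W,1,0),axis=1))
b=big(108,145,170,215);m=((b[...,2]>150)&(b[...,2].astype(int)-b[...,0]>30)).astype(np.uint8);m=cv2.morphologyEx(m,cv2.MORPH_CLOSE,np.ones((9,9)))
c=biggest(m);h=cv2.convexHull(c);P=cv2.approxPolyDP(h,12,True)[:,0];R=cv2.boxPoints(cv2.minAreaRect(h))
for Q in(P,R):
    W=np.array([plane("top",un(q,108,145),56) for q in Q]);print("board",W,W.mean(0),np.linalg.norm(W-np.roll(W,1,0),axis=1))
E
```

```text
cream [ 468.14 -308.43   30.  ] diam 36.82609013465124
grey [ 632.6  -323.64   22.  ] diam 71.27371931325932
green [ 436.2  -245.05   30.  ] diam 36.469098371024444
black [ 497.17 -228.97   30.  ] diam 36.69306136279534
tray [[ 528.93   59.44   30.  ]
 [ 572.98  -92.51   30.  ]
 [ 469.22 -120.72   30.  ]
 [ 426.27   29.61   30.  ]] c [499.35 -31.04  30.  ] [106.9  158.2  107.53 156.35]
bar [[ 581.74 -132.72   38.  ]
 [ 586.32 -147.24   38.  ]
 [ 494.7  -173.76   38.  ]
 [ 490.23 -159.37   38.  ]] [ 538.25 -153.27   38.  ] [95.31 15.23 95.37 15.07]
board [[642.54 396.35  56.  ]
 [629.17 260.19  56.  ]
 [454.88 278.13  56.  ]
 [470.15 413.34  56.  ]] [549.19 337.    56.  ] [173.23 136.81 175.22 136.07]
board [[467.74 415.41  56.  ]
 [650.66 399.67  56.  ]
 [630.09 257.97  56.  ]
 [447.91 276.68  56.  ]] [549.1  337.43  56.  ] [140.14 183.59 143.18 183.14]
```

Emit:
step_arm(motion=[{"slide": [40, 30, 0], "dr": [0, 0, 0], "jaw": 60}, {"slide": [95, 74, 0], "dr": [0, 0, 0], "jaw": 60}, {"slide": [145, 112, 0], "dr": [0, 0, 0], "jaw": 60}, {"slide": [194, 152, 0], "dr": [0, 0, 0], "jaw": 60}, {"slide": [243, 190, 0], "dr": [0, 0, 0], "jaw": 60}, {"slide": [292, 228, 0], "dr": [0, 0, 0], "jaw": 60}, {"slide": [341, 266, 0], "dr": [0, 0, 0], "jaw": 60}, {"slide": [390, 304, 0], "dr": [0, 0, 0], "jaw": 60}])

```text
clock: 1.1
position: [460.2, 204.2, 231.2]
ee_rot: [0.99, -0.14, -0.0, -0.0]
contact_force: [1.5, 1.3, -0.5]
gripper_width: 60.3
grasp_force: 0.0
```

Emit:
step_arm(motion=[{"slide": [17, 57, 0], "jaw": 60}, {"slide": [34, 115, 0], "jaw": 60}, {"slide": [52, 173, 0], "jaw": 60}, {"slide": [69, 231, 0], "jaw": 60}, {"slide": [87, 290, 20], "jaw": 60}, {"slide": [104, 348, 40], "jaw": 60}, {"slide": [122, 406, 60], "jaw": 60}, {"slide": [138, 462, 80], "jaw": 60}])

```text
$.motion[0]: bad value
```

Emit:
step_arm(motion=[{"dr": [0, 0, 0], "slide": [17, 57, 0], "jaw": 60}, {"dr": [0, 0, 0], "slide": [34, 115, 0], "jaw": 60}, {"dr": [0, 0, 0], "slide": [52, 173, 0], "jaw": 60}, {"dr": [0, 0, 0], "slide": [69, 231, 0], "jaw": 60}, {"dr": [0, 0, 0], "slide": [87, 290, 20], "jaw": 60}, {"dr": [0, 0, 0], "slide": [104, 348, 40], "jaw": 60}, {"dr": [0, 0, 0], "slide": [122, 406, 60], "jaw": 60}, {"dr": [0, 0, 0], "slide": [138, 462, 80], "jaw": 60}])

```text
clock: 2.1
position: [463.8, -274.3, 151.9]
ee_rot: [0.99, -0.14, 0.0, 0.0]
contact_force: [1.8, 0.2, 1.0]
gripper_width: 60.3
grasp_force: 0.0
```

```bash
python3 - <<'E'
from h import *
im=optics.get_image("top");im2=optics.get_image("side")
s=arm.read_state();print(s["position"],s["ee_rot"],s["joints"],s["clock"])
c=np.hstack([cv2.resize(im[130:240,270:390],(400,367)),cv2.resize(im2[130:300,200:360],(390,367))]);cv2.imwrite("pics/c2.png",c)
E
```

```text
[ 461.79 -276.21  149.26] [ 0.99 -0.14 -0.   -0.  ] [-0.24  0.32 -0.32 -0.   -0.94  1.52] 2.2
```

View pics/c2.png

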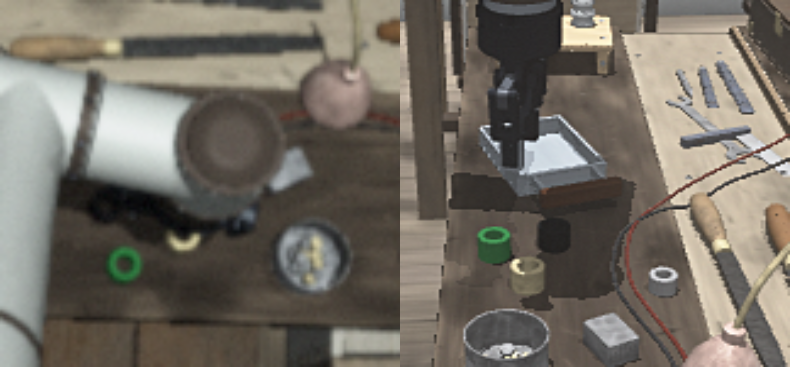

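The bushes are unmoved, and the open gripper hangs behind and above the cream bush. Now I move over it and descend.

Emit:
step_arm(motion=[{"dr": [0, 0, 0], "slide": [15, 30, 0], "jaw": 60}, {"dr": [0, 0, 0], "slide": [15, 30, 30], "jaw": 60}, {"dr": [0, 0, 0], "slide": [15, 30, 65], "jaw": 60}, {"dr": [0, 0, 0], "slide": [15, 30, 95], "jaw": 60}, {"dr": [0, 0, 0], "slide": [15, 30, 115], "jaw": 60}, {"dr": [0, 0, 0], "slide": [15, 30, 130], "jaw": 60}, {"dr": [0, 0, 0], "slide": [15, 30, 140], "jaw": 60}, {"dr": [0, 0, 0], "slide": [15, 30, 145], "jaw": 60}])

```text
clock: 3.2
position: [470.3, -305.2, 7.4]
ee_rot: [0.99, -0.14, 0.0, 0.0]
contact_force: [0.6, 0.3, 0.5]
gripper_width: 59.7
grasp_force: 0.0
```

Emit:
step_arm(motion=[{"dr": [0, 0, 0], "slide": [0, 0, 0], "jaw": 50}, {"dr": [0, 0, 0], "slide": [0, 0, 0], "jaw": 42}, {"dr": [0, 0, 0], "slide": [0, 0, 0], "jaw": 36}, {"dr": [0, 0, 0], "slide": [0, 0, 0], "jaw": 25}, {"dr": [0, 0, 0], "slide": [0, 0, 0], "jaw": 25}, {"dr": [0, 0, 0], "slide": [0, 0, 0], "jaw": 25}, {"dr": [0, 0, 0], "slide": [0, 0, 0], "jaw": 25}, {"dr": [0, 0, 0], "slide": [0, 0, 0], "jaw": 25}])

```text
clock: 4.2
position: [470.7, -305.6, 8.6]
ee_rot: [0.99, -0.14, 0.001, 0.0]
contact_force: [-0.4, -0.2, 5.1]
gripper_width: 32.1
grasp_force: 59.8
```

Emit:
step_arm(motion=[{"dr": [0, 0, 0], "slide": [0, 0, -15], "jaw": 25}, {"dr": [0, 0, 0], "slide": [0, 0, -45], "jaw": 25}, {"dr": [0, 0, 0], "slide": [0, 0, -90], "jaw": 25}, {"dr": [0, 0, 0], "slide": [-8, -45, -100], "jaw": 25}, {"dr": [0, 0, 0], "slide": [-17, -100, -100], "jaw": 25}, {"dr": [0, 0, 0], "slide": [-27, -160, -100], "jaw": 25}, {"dr": [0, 0, 0], "slide": [-37, -220, -100], "jaw": 25}, {"dr": [0, 0, 0], "slide": [-46, -270, -100], "jaw": 25}])

```text
clock: 5.2
position: [500.7, -30.9, 108.3]
ee_rot: [0.99, -0.14, 0.0, -0.0]
contact_force: [0.7, -0.2, -1.0]
gripper_width: 31.7
grasp_force: 59.7
```

```bash
python3 - <<'E'
from h import *
im=optics.get_image("top");im2=optics.get_image("side")
s=arm.read_state();print(s["position"],s["ee_rot"],s["gripper_width"],s["grasp_force"],s["contact_force"])
c=np.hstack([cv2.resize(im[130:240,200:320],(400,367)),cv2.resize(im2[130:300,200:360],(390,367))]);cv2.imwrite("pics/c3.png",c)
E
```

```text
[501.59 -29.16 108.47] [ 0.99 -0.14  0.   -0.  ] 31.684848064387115 59.8800835667862 [-0.06  0.   -0.74]
```

View pics/c3.png

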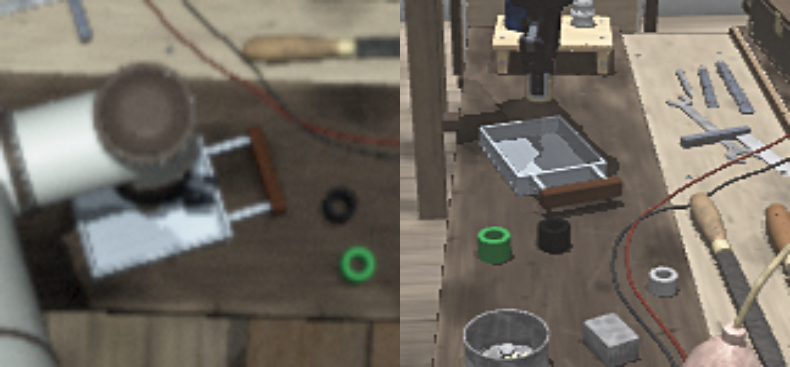

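The side view shows the cream bush held at (540,95) over the tray, and the tray has not moved. Lowering it in.

Emit:
step_arm(motion=[{"dr": [0, 0, 0], "slide": [0, 0, 30], "jaw": 25}, {"dr": [0, 0, 0], "slide": [0, 0, 55], "jaw": 25}, {"dr": [0, 0, 0], "slide": [0, 0, 75], "jaw": 25}, {"dr": [0, 0, 0], "slide": [0, 0, 87], "jaw": 25}, {"dr": [0, 0, 0], "slide": [0, 0, 91], "jaw": 25}, {"dr": [0, 0, 0], "slide": [0, 0, 94], "jaw": 25}, {"dr": [0, 0, 0], "slide": [0, 0, 95], "jaw": 25}, {"dr": [0, 0, 0], "slide": [0, 0, 95], "jaw": 25}])

```text
clock: 6.3
position: [501.1, -33.1, 13.0]
ee_rot: [0.99, -0.14, 0.0, -0.0]
contact_force: [0.7, -0.1, -1.0]
gripper_width: 31.8
grasp_force: 59.8
```

Emit:
step_arm(motion=[{"dr": [0, 0, 0], "slide": [0, 0, 0.5], "jaw": 25}, {"dr": [0, 0, 0], "slide": [0, 0, 1], "jaw": 25}, {"dr": [0, 0, 0], "slide": [0, 0, 1], "jaw": 25}, {"dr": [0, 0, 0], "slide": [0, 0, 1.5], "jaw": 25}, {"dr": [0, 0, 0], "slide": [0, 0, 1.5], "jaw": 25}, {"dr": [0, 0, 0], "slide": [0, 0, 2], "jaw": 25}, {"dr": [0, 0, 0], "slide": [0, 0, 2], "jaw": 25}, {"dr": [0, 0, 0], "slide": [0, 0, 2], "jaw": 25}])

```text
clock: 7.3
position: [501.1, -33.1, 12.5]
ee_rot: [0.99, -0.14, 0.001, -0.0]
contact_force: [-3.6, 1.5, 13.5]
gripper_width: 31.9
grasp_force: 61.4
```

Emit:
step_arm(motion=[{"dr": [0, 0, 0], "slide": [0, 0, -0.8], "jaw": 25}, {"dr": [0, 0, 0], "slide": [0, 0, -0.8], "jaw": 33}, {"dr": [0, 0, 0], "slide": [0, 0, -0.8], "jaw": 36}, {"dr": [0, 0, 0], "slide": [0, 0, -0.8], "jaw": 40}, {"dr": [0, 0, 0], "slide": [0, 0, -0.8], "jaw": 46}, {"dr": [0, 0, 0], "slide": [0, 0, -0.8], "jaw": 50}, {"dr": [0, 0, 0], "slide": [0, 0, -0.8], "jaw": 50}, {"dr": [0, 0, 0], "slide": [0, 0, -10], "jaw": 50}])

```text
clock: 8.3
position: [500.3, -33.3, 20.4]
ee_rot: [0.99, -0.14, -0.001, 0.0]
contact_force: [-0.3, 0.8, -0.3]
gripper_width: 50.0
grasp_force: 0.0
```

Emit:
step_arm(motion=[{"dr": [0, 0, 0], "slide": [0, 0, -20], "jaw": 50}, {"dr": [0, 0, 0], "slide": [0, 0, -50], "jaw": 50}, {"dr": [0, 0, 0], "slide": [0, 0, -80], "jaw": 50}, {"dr": [0, 0, -1], "slide": [0, 30, -90], "jaw": 50}, {"dr": [0, 0, -2], "slide": [0, 60, -90], "jaw": 45}, {"dr": [0, 0, -3], "slide": [25, 90, -90], "jaw": 40}, {"dr": [0, 0, -4], "slide": [50, 104, -90], "jaw": 40}, {"dr": [0, 0, -4], "slide": [68, 104, -90], "jaw": 40}])

```text
clock: 9.3
position: [537.9, -153.3, 111.3]
ee_rot: [0.99, 0.138, 0.0, 0.0]
contact_force: [0.6, -0.1, 0.0]
gripper_width: 40.3
grasp_force: 0.0
```

```bash
python3 - <<'E'
from h import *
im=optics.get_image("top");im2=optics.get_image("side")
s=arm.read_state();print(s["position"],s["ee_rot"],s["gripper_width"],s["grasp_force"],s["contact_force"])
c=np.hstack([cv2.resize(im[130:240,200:320],(400,367)),cv2.resize(im2[130:300,200:360],(390,367))]);cv2.imwrite("pics/c4.png",c)
cv2.imwrite("pics/top4.png",im)
E
```

```text
[ 538.79 -152.67  111.1 ] [0.99 0.14 0.   0.  ] 39.76518074507661 0.0 [-0.79  0.58  1.12]
```

View pics/c4.png

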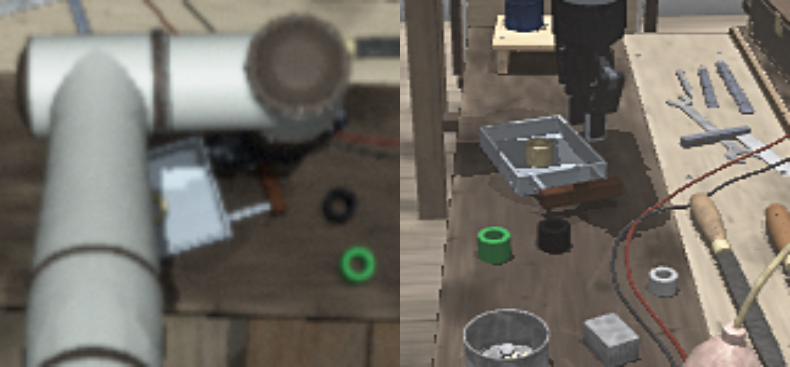

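The bush stands upright in the tray at (541,152) in the side crop. The tray and bar (580,193) haven't moved, and neither has anything else. Next I grasp the bar.

Emit:
step_arm(motion=[{"dr": [0, 0, 0], "slide": [0, 0, 20], "jaw": 40}, {"dr": [0, 0, 0], "slide": [0, 0, 45], "jaw": 40}, {"dr": [0, 0, 0], "slide": [0, 0, 65], "jaw": 40}, {"dr": [0, 0, 0], "slide": [0, 0, 78], "jaw": 40}, {"dr": [0, 0, 0], "slide": [0, 0, 88], "jaw": 40}, {"dr": [0, 0, 0], "slide": [0, 0, 95], "jaw": 40}, {"dr": [0, 0, 0], "slide": [0, 0, 100], "jaw": 40}, {"dr": [0, 0, 0], "slide": [0, 0, 100], "jaw": 40}])

```text
clock: 10.4
position: [537.2, -151.9, 10.5]
ee_rot: [0.99, 0.138, -0.0, -0.0]
contact_force: [-0.2, -0.5, 0.1]
gripper_width: 39.9
grasp_force: 0.0
```

Emit:
step_arm(motion=[{"dr": [0, 0, 0], "slide": [0, 0, 0], "jaw": 32}, {"dr": [0, 0, 0], "slide": [0, 0, 0], "jaw": 26}, {"dr": [0, 0, 0], "slide": [0, 0, 0], "jaw": 22}, {"dr": [0, 0, 0], "slide": [0, 0, 0], "jaw": 18}, {"dr": [0, 0, 0], "slide": [0, 0, 0], "jaw": 15}, {"dr": [0, 0, 0], "slide": [0, 0, 0], "jaw": 8}, {"dr": [0, 0, 0], "slide": [0, 0, 0], "jaw": 8}, {"dr": [0, 0, 0], "slide": [0, 0, 0], "jaw": 8}])

```text
clock: 11.4
position: [537.6, -152.2, 11.0]
ee_rot: [0.99, 0.139, 0.0, 0.0]
contact_force: [-0.1, -2.9, 4.6]
gripper_width: 14.7
grasp_force: 60.1
```

Emit:
step_arm(motion=[{"dr": [0, 0, 0.05], "slide": [0.5, -3, 0], "jaw": 8}, {"dr": [0, 0, 0.15], "slide": [2, -9, 0], "jaw": 8}, {"dr": [0, 0, 0.27], "slide": [3.3, -18, 0], "jaw": 8}, {"dr": [0, 0, 0.4], "slide": [5, -28, 0], "jaw": 8}, {"dr": [0, 0, 0.54], "slide": [6.7, -38, 0], "jaw": 8}, {"dr": [0, 0, 0.7], "slide": [8.5, -48, 0], "jaw": 8}, {"dr": [0, 0, 0.82], "slide": [10, -56, 0], "jaw": 8}, {"dr": [0, 0, 0.9], "slide": [11, -62, 0], "jaw": 8}])

```text
clock: 12.4
position: [530.9, -89.5, 11.0]
ee_rot: [0.997, 0.076, 0.0, 0.0]
contact_force: [0.4, -6.3, 4.5]
gripper_width: 14.9
grasp_force: 60.2
```

Emit:
step_arm(motion=[{"dr": [0, 0, 0.06], "slide": [0.2, -4, 0], "jaw": 8}, {"dr": [0, 0, 0.17], "slide": [0.5, -11, 0], "jaw": 8}, {"dr": [0, 0, 0.3], "slide": [1, -20, 0], "jaw": 8}, {"dr": [0, 0, 0.44], "slide": [1.4, -30, 0], "jaw": 8}, {"dr": [0, 0, 0.58], "slide": [1.9, -40, 0], "jaw": 8}, {"dr": [0, 0, 0.72], "slide": [2.4, -50, 0], "jaw": 8}, {"dr": [0, 0, 0.85], "slide": [2.9, -58, 0], "jaw": 8}, {"dr": [0, 0, 0.95], "slide": [3.2, -64, 0], "jaw": 8}])

```text
clock: 13.4
position: [524.0, -26.0, 11.0]
ee_rot: [1.0, 0.009, -0.0, 0.0]
contact_force: [-0.4, -6.9, 6.9]
gripper_width: 15.0
grasp_force: 60.4
```

Emit:
step_arm(motion=[{"dr": [0, 0, 0.06], "slide": [-0.3, -4, 0], "jaw": 8}, {"dr": [0, 0, 0.17], "slide": [-0.8, -11, -0.1], "jaw": 8}, {"dr": [0, 0, 0.3], "slide": [-1.5, -20, -0.2], "jaw": 8}, {"dr": [0, 0, 0.44], "slide": [-2.2, -30, -0.3], "jaw": 8}, {"dr": [0, 0, 0.56], "slide": [-3, -40, -0.4], "jaw": 8}, {"dr": [0, 0, 0.69], "slide": [-3.7, -50, -0.4], "jaw": 8}, {"dr": [0, 0, 0.8], "slide": [-4.4, -59, -0.5], "jaw": 8}, {"dr": [0, 0, 0.88], "slide": [-4.8, -64, -0.5], "jaw": 8}])

```text
clock: 14.4
position: [517.4, 38.1, 11.0]
ee_rot: [0.999, -0.052, -0.001, 0.0]
contact_force: [-0.1, -5.7, 4.5]
gripper_width: 14.9
grasp_force: 60.1
```

```bash
python3 - <<'E'
from h import *
im=optics.get_image("top");im2=optics.get_image("side")
s=arm.read_state();print(s["position"],s["ee_rot"],s["contact_force"],s["joints"])
c=np.hstack([cv2.resize(im[130:240,100:280],(460,281)),cv2.resize(im2[130:230,215:315],(340,340))[:281]])
cv2.imwrite("pics/c5.png",c);cv2.imwrite("pics/side5.png",im2);cv2.imwrite("pics/top5.png",im)
# predicted pixels: tray corners (rim) from gripper pose, and riser mouth, in side view
q=s["ee_rot"];a=2*np.arctan2(q[1],q[0]);h=np.array([-np.sin(a),np.cos(a)]);l=np.array([h[1],-h[0]]);b=s["position"][:2]
for dx,dy in((205,-55),(205,55),(55,-55),(55,55)): 
    p=np.r_[b+h*dx+l*dy,30];print("rim",p,proj("side",p),proj("top",p))
u=np.array([.104,.9946]);r=np.array([u[1],-u[0]]);m=np.array([542.4,272.4])
for w in(-67,67):
    for z in(0,42): p=np.r_[m+r*w,z];print("mouth",p,proj("side",p))
E
```

```text
[517.52  38.53  11.01] [ 1.   -0.05 -0.    0.  ] [-3.13 -0.54  5.53] [ 0.39  0.48 -0.51 -0.   -0.58  1.08]
rim [484.1  248.13  30.  ] [246.1  159.26] [164.04 197.51]
rim [593.5  236.71  30.  ] [277.23 159.69] [167.89 166.66]
rim [468.53  98.94  30.  ] [243.77 177.74] [207.12 201.3 ]
rim [577.93  87.52  30.  ] [277.9  178.22] [210.43 170.37]
mouth [475.76 279.37   0.  ] [243.42 163.53]
mouth [475.76 279.37  42.  ] [243.27 152.79]
mouth [609.04 265.43   0.  ] [280.35 164.04]
mouth [609.04 265.43  42.  ] [280.67 153.3 ]
```

View pics/c5.png

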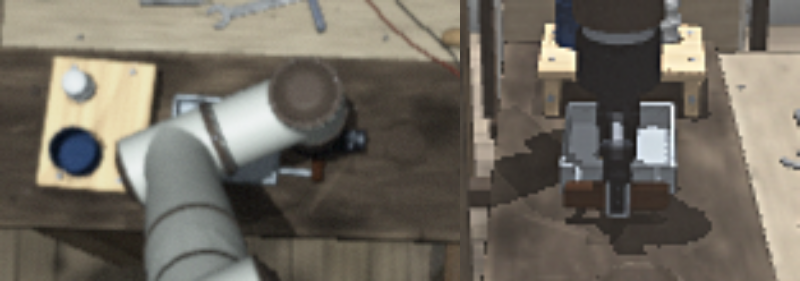

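Side crop: the tray's front corners are at (570,102) and (675,102), between the riser legs at (562,90) and (685,90), as predicted within 1 px. It is aligned, so I advance to about 35 mm inside while relaxing the down-pressure slightly.

Emit:
step_arm(motion=[{"dr": [0, 0, 0], "slide": [0, -4, -0.2], "jaw": 8}, {"dr": [0, 0, 0], "slide": [0, -11, -0.4], "jaw": 8}, {"dr": [0, 0, 0], "slide": [0, -21, -0.6], "jaw": 8}, {"dr": [0, 0, 0], "slide": [0, -32, -0.7], "jaw": 8}, {"dr": [0, 0, 0], "slide": [0, -43, -0.7], "jaw": 8}, {"dr": [0, 0, 0], "slide": [0, -53, -0.7], "jaw": 8}, {"dr": [0, 0, 0], "slide": [0, -61, -0.7], "jaw": 8}, {"dr": [0, 0, 0], "slide": [0, -65, -0.7], "jaw": 8}])

```text
clock: 15.5
position: [524.9, 103.6, 11.7]
ee_rot: [0.999, -0.051, -0.0, 0.0]
contact_force: [-0.3, -1.7, -3.7]
gripper_width: 15.1
grasp_force: 58.9
```

Emit:
step_arm(motion=[{"dr": [0, 0, 0], "slide": [0, -2, 0], "jaw": 8}, {"dr": [0, 0, 0], "slide": [0, -4, 0], "jaw": 8}, {"dr": [0, 0, 0], "slide": [0, -6, 0], "jaw": 8}, {"dr": [0, 0, 0], "slide": [0, -8, 0], "jaw": 8}, {"dr": [0, 0, 0], "slide": [0, -9.5, 0], "jaw": 8}, {"dr": [0, 0, 0], "slide": [0, -11, 0], "jaw": 8}, {"dr": [0, 0, 0], "slide": [0, -12, 0], "jaw": 8}, {"dr": [0, 0, 0], "slide": [0, -13, 0], "jaw": 8}])

```text
clock: 16.5
position: [526.4, 116.0, 11.8]
ee_rot: [0.999, -0.052, -0.0, 0.0]
contact_force: [0.0, -1.0, -4.5]
gripper_width: 15.3
grasp_force: 58.8
```

Emit:
step_arm(motion=[{"dr": [0, 0, 0], "slide": [0, -0.5, 0.2], "jaw": 8}, {"dr": [0, 0, 0], "slide": [0, -1, 0.4], "jaw": 8}, {"dr": [0, 0, 0], "slide": [0, -1.5, 0.4], "jaw": 8}, {"dr": [0, 0, 0], "slide": [0, -2, 0.4], "jaw": 8}, {"dr": [0, 0, 0], "slide": [0, -2.5, 0.4], "jaw": 8}, {"dr": [0, 0, 0], "slide": [0, -3, 0.4], "jaw": 8}, {"dr": [0, 0, 0], "slide": [0, -3.5, 0.4], "jaw": 8}, {"dr": [0, 0, 0], "slide": [0, -4, 0.4], "jaw": 8}])

```text
clock: 17.5
position: [526.8, 120.0, 11.4]
ee_rot: [0.999, -0.052, 0.0, -0.0]
contact_force: [-0.5, -0.8, -3.1]
gripper_width: 15.0
grasp_force: 59.0
```

Emit:
step_arm(motion=[{"dr": [0, 0, 0], "slide": [0, -0.5, 0.1], "jaw": 8}, {"dr": [0, 0, 0], "slide": [0, -1, 0.2], "jaw": 8}, {"dr": [0, 0, 0], "slide": [0, -1.5, 0.3], "jaw": 8}, {"dr": [0, 0, 0], "slide": [0, -2, 0.3], "jaw": 8}, {"dr": [0, 0, 0], "slide": [0, -2.5, 0.3], "jaw": 8}, {"dr": [0, 0, 0], "slide": [0, -3, 0.3], "jaw": 8}, {"dr": [0, 0, 0], "slide": [0, -3.5, 0.3], "jaw": 8}, {"dr": [0, 0, 0], "slide": [0, -4, 0.3], "jaw": 8}])

```text
clock: 18.5
position: [527.2, 123.9, 11.1]
ee_rot: [0.999, -0.052, 0.0, -0.0]
contact_force: [0.2, -2.4, -2.6]
gripper_width: 14.5
grasp_force: 59.1
```

Front is now about 56 mm in. I continue in 4 mm steps, watching Fy.

Emit:
step_arm(motion=[{"dr": [0, 0, 0], "slide": [0, -0.5, 0.1], "jaw": 8}, {"dr": [0, 0, 0], "slide": [0, -1, 0.2], "jaw": 8}, {"dr": [0, 0, 0], "slide": [0, -1.5, 0.3], "jaw": 8}, {"dr": [0, 0, 0], "slide": [0, -2, 0.3], "jaw": 8}, {"dr": [0, 0, 0], "slide": [0, -2.5, 0.3], "jaw": 8}, {"dr": [0, 0, 0], "slide": [0, -3, 0.3], "jaw": 8}, {"dr": [0, 0, 0], "slide": [0, -3.5, 0.3], "jaw": 8}, {"dr": [0, 0, 0], "slide": [0, -4, 0.3], "jaw": 8}])

```text
clock: 19.5
position: [527.7, 127.8, 11.0]
ee_rot: [0.999, -0.052, 0.0, 0.0]
contact_force: [-0.6, -6.0, 3.7]
gripper_width: 14.9
grasp_force: 59.9
```

Emit:
step_arm(motion=[{"dr": [0, 0, 0], "slide": [0, -0.4, 0], "jaw": 8}, {"dr": [0, 0, 0], "slide": [0, -0.8, 0], "jaw": 8}, {"dr": [0, 0, 0], "slide": [0, -1.2, 0], "jaw": 8}, {"dr": [0, 0, 0], "slide": [0, -1.6, 0], "jaw": 8}, {"dr": [0, 0, 0], "slide": [0, -2, 0], "jaw": 8}, {"dr": [0, 0, 0], "slide": [0, -2.4, 0], "jaw": 8}, {"dr": [0, 0, 0], "slide": [0, -2.7, 0], "jaw": 8}, {"dr": [0, 0, 0], "slide": [0, -3, 0], "jaw": 8}])

```text
clock: 20.5
position: [528.0, 130.8, 11.0]
ee_rot: [0.999, -0.052, 0.0, 0.0]
contact_force: [-0.5, -5.9, 3.8]
gripper_width: 15.0
grasp_force: 60.0
```

Fy is steady at −6 N, which is sliding friction with no stop yet.

Emit:
step_arm(motion=[{"dr": [0, 0, 0], "slide": [0, -0.5, 0], "jaw": 8}, {"dr": [0, 0, 0], "slide": [0, -1, 0], "jaw": 8}, {"dr": [0, 0, 0], "slide": [0, -1.5, 0], "jaw": 8}, {"dr": [0, 0, 0], "slide": [0, -2, 0], "jaw": 8}, {"dr": [0, 0, 0], "slide": [0, -2.5, 0], "jaw": 8}, {"dr": [0, 0, 0], "slide": [0, -3, 0], "jaw": 8}, {"dr": [0, 0, 0], "slide": [0, -3.5, 0], "jaw": 8}, {"dr": [0, 0, 0], "slide": [0, -4, 0], "jaw": 8}])

```text
clock: 21.5
position: [528.4, 134.7, 11.0]
ee_rot: [0.999, -0.052, 0.0, 0.0]
contact_force: [0.2, -5.2, 4.1]
gripper_width: 14.9
grasp_force: 60.0
```

Emit:
step_arm(motion=[{"dr": [0, 0, 0], "slide": [0, -0.5, 0], "jaw": 8}, {"dr": [0, 0, 0], "slide": [0, -1, 0], "jaw": 8}, {"dr": [0, 0, 0], "slide": [0, -1.5, 0], "jaw": 8}, {"dr": [0, 0, 0], "slide": [0, -2, 0], "jaw": 8}, {"dr": [0, 0, 0], "slide": [0, -2.5, 0], "jaw": 8}, {"dr": [0, 0, 0], "slide": [0, -3, 0], "jaw": 8}, {"dr": [0, 0, 0], "slide": [0, -3.5, 0], "jaw": 8}, {"dr": [0, 0, 0], "slide": [0, -4, 0], "jaw": 8}])

```text
clock: 22.5
position: [528.9, 138.7, 11.1]
ee_rot: [0.999, -0.052, 0.0, 0.0]
contact_force: [-0.0, -4.7, 3.9]
gripper_width: 14.8
grasp_force: 60.0
```

Emit:
step_arm(motion=[{"dr": [0, 0, 0], "slide": [0, -0.5, 0], "jaw": 8}, {"dr": [0, 0, 0], "slide": [0, -1, 0], "jaw": 8}, {"dr": [0, 0, 0], "slide": [0, -1.5, 0], "jaw": 8}, {"dr": [0, 0, 0], "slide": [0, -2, 0], "jaw": 8}, {"dr": [0, 0, 0], "slide": [0, -2.5, 0], "jaw": 8}, {"dr": [0, 0, 0], "slide": [0, -3, 0], "jaw": 8}, {"dr": [0, 0, 0], "slide": [0, -3.5, 0], "jaw": 8}, {"dr": [0, 0, 0], "slide": [0, -4, 0], "jaw": 8}])

```text
clock: 23.5
position: [529.3, 142.7, 11.1]
ee_rot: [0.999, -0.052, 0.0, 0.0]
contact_force: [-0.3, -5.8, 4.9]
gripper_width: 15.2
grasp_force: 60.0
```

Emit:
step_arm(motion=[{"dr": [0, 0, 0], "slide": [0, -0.5, 0], "jaw": 8}, {"dr": [0, 0, 0], "slide": [0, -1, 0], "jaw": 8}, {"dr": [0, 0, 0], "slide": [0, -1.5, 0], "jaw": 8}, {"dr": [0, 0, 0], "slide": [0, -2, 0], "jaw": 8}, {"dr": [0, 0, 0], "slide": [0, -2.5, 0], "jaw": 8}, {"dr": [0, 0, 0], "slide": [0, -3, 0], "jaw": 8}, {"dr": [0, 0, 0], "slide": [0, -3.5, 0], "jaw": 8}, {"dr": [0, 0, 0], "slide": [0, -4, 0], "jaw": 8}])

```text
clock: 24.5
position: [529.6, 146.6, 11.1]
ee_rot: [0.999, -0.052, 0.0, 0.0]
contact_force: [-0.7, -5.5, 3.4]
gripper_width: 15.7
grasp_force: 60.0
```

Emit:
step_arm(motion=[{"dr": [0, 0, 0], "slide": [0, -0.5, 0], "jaw": 8}, {"dr": [0, 0, 0], "slide": [0, -1, 0], "jaw": 8}, {"dr": [0, 0, 0], "slide": [0, -1.5, 0], "jaw": 8}, {"dr": [0, 0, 0], "slide": [0, -2, 0], "jaw": 8}, {"dr": [0, 0, 0], "slide": [0, -2.5, 0], "jaw": 8}, {"dr": [0, 0, 0], "slide": [0, -3, 0], "jaw": 8}, {"dr": [0, 0, 0], "slide": [0, -3.5, 0], "jaw": 8}, {"dr": [0, 0, 0], "slide": [0, -4, 0], "jaw": 8}])

```text
clock: 25.5
position: [530.1, 150.6, 11.0]
ee_rot: [0.999, -0.052, 0.0, 0.0]
contact_force: [-0.8, -4.5, 3.1]
gripper_width: 15.0
grasp_force: 60.0
```

Emit:
step_arm(motion=[{"dr": [0, 0, 0], "slide": [0, -0.5, 0], "jaw": 8}, {"dr": [0, 0, 0], "slide": [0, -1, 0], "jaw": 8}, {"dr": [0, 0, 0], "slide": [0, -1.5, 0], "jaw": 8}, {"dr": [0, 0, 0], "slide": [0, -2, 0], "jaw": 8}, {"dr": [0, 0, 0], "slide": [0, -2.5, 0], "jaw": 8}, {"dr": [0, 0, 0], "slide": [0, -3, 0], "jaw": 8}, {"dr": [0, 0, 0], "slide": [0, -3.5, 0], "jaw": 8}, {"dr": [0, 0, 0], "slide": [0, -4, 0], "jaw": 8}])

```text
clock: 26.5
position: [530.5, 154.6, 11.0]
ee_rot: [0.999, -0.052, -0.0, 0.0]
contact_force: [-0.2, -5.9, 3.6]
gripper_width: 15.0
grasp_force: 60.0
```

Emit:
step_arm(motion=[{"dr": [0, 0, 0], "slide": [0, -0.5, 0], "jaw": 8}, {"dr": [0, 0, 0], "slide": [0, -1, 0], "jaw": 8}, {"dr": [0, 0, 0], "slide": [0, -1.5, 0], "jaw": 8}, {"dr": [0, 0, 0], "slide": [0, -2, 0], "jaw": 8}, {"dr": [0, 0, 0], "slide": [0, -2.5, 0], "jaw": 8}, {"dr": [0, 0, 0], "slide": [0, -3, 0], "jaw": 8}, {"dr": [0, 0, 0], "slide": [0, -3.5, 0], "jaw": 8}, {"dr": [0, 0, 0], "slide": [0, -4, 0], "jaw": 8}])

```text
clock: 27.5
position: [530.8, 158.5, 11.0]
ee_rot: [0.999, -0.052, -0.0, 0.0]
contact_force: [-0.6, -6.3, 4.0]
gripper_width: 15.1
grasp_force: 60.0
```

Emit:
step_arm(motion=[{"dr": [0, 0, 0], "slide": [0, -0.4, 0], "jaw": 8}, {"dr": [0, 0, 0], "slide": [0, -0.8, 0], "jaw": 8}, {"dr": [0, 0, 0], "slide": [0, -1.2, 0], "jaw": 8}, {"dr": [0, 0, 0], "slide": [0, -1.6, 0], "jaw": 8}, {"dr": [0, 0, 0], "slide": [0, -2, 0], "jaw": 8}, {"dr": [0, 0, 0], "slide": [0, -2.4, 0], "jaw": 8}, {"dr": [0, 0, 0], "slide": [0, -2.7, 0], "jaw": 8}, {"dr": [0, 0, 0], "slide": [0, -3, 0], "jaw": 8}])

```text
clock: 28.5
position: [531.0, 161.3, 11.0]
ee_rot: [0.999, -0.052, -0.0, 0.0]
contact_force: [-0.4, -5.9, 3.7]
gripper_width: 14.8
grasp_force: 60.0
```

Emit:
step_arm(motion=[{"dr": [0, 0, 0], "slide": [0, -0.4, 0], "jaw": 8}, {"dr": [0, 0, 0], "slide": [0, -0.8, 0], "jaw": 8}, {"dr": [0, 0, 0], "slide": [0, -1.2, 0], "jaw": 8}, {"dr": [0, 0, 0], "slide": [0, -1.6, 0], "jaw": 8}, {"dr": [0, 0, 0], "slide": [0, -2, 0], "jaw": 8}, {"dr": [0, 0, 0], "slide": [0, -2.4, 0], "jaw": 8}, {"dr": [0, 0, 0], "slide": [0, -2.7, 0], "jaw": 8}, {"dr": [0, 0, 0], "slide": [0, -3, 0], "jaw": 8}])

```text
clock: 29.5
position: [531.3, 164.1, 11.0]
ee_rot: [0.999, -0.052, -0.0, 0.0]
contact_force: [-1.1, -5.7, 4.5]
gripper_width: 15.3
grasp_force: 60.0
```

Emit:
step_arm(motion=[{"dr": [0, 0, 0], "slide": [0, -0.4, 0], "jaw": 8}, {"dr": [0, 0, 0], "slide": [0, -0.8, 0], "jaw": 8}, {"dr": [0, 0, 0], "slide": [0, -1.2, 0], "jaw": 8}, {"dr": [0, 0, 0], "slide": [0, -1.6, 0], "jaw": 8}, {"dr": [0, 0, 0], "slide": [0, -2, 0], "jaw": 8}, {"dr": [0, 0, 0], "slide": [0, -2.4, 0], "jaw": 8}, {"dr": [0, 0, 0], "slide": [0, -2.7, 0], "jaw": 8}, {"dr": [0, 0, 0], "slide": [0, -3, 0], "jaw": 8}])

```text
clock: 30.5
position: [531.2, 165.6, 11.0]
ee_rot: [0.999, -0.052, -0.001, 0.001]
contact_force: [0.6, -12.1, 5.3]
gripper_width: 14.8
grasp_force: 60.2
```

The pads are met: Fy jumped to −12 N and the tool lagged 1.5 mm. I add a slight seating press.

Emit:
step_arm(motion=[{"dr": [0, 0, 0], "slide": [0, -0.3, 0], "jaw": 8}, {"dr": [0, 0, 0], "slide": [0, -0.6, 0], "jaw": 8}, {"dr": [0, 0, 0], "slide": [0, -0.9, 0], "jaw": 8}, {"dr": [0, 0, 0], "slide": [0, -1.2, 0], "jaw": 8}, {"dr": [0, 0, 0], "slide": [0, -1.2, 0], "jaw": 8}, {"dr": [0, 0, 0], "slide": [0, -1.2, 0], "jaw": 8}, {"dr": [0, 0, 0], "slide": [0, -1.2, 0], "jaw": 8}, {"dr": [0, 0, 0], "slide": [0, -1.2, 0], "jaw": 8}])

```text
clock: 31.5
position: [531.0, 166.1, 11.0]
ee_rot: [0.999, -0.052, -0.001, 0.002]
contact_force: [0.9, -13.6, 6.0]
gripper_width: 15.2
grasp_force: 60.3
```

Emit:
step_arm(motion=[{"dr": [0, 0, 0], "slide": [0, 0, 0], "jaw": 15}, {"dr": [0, 0, 0], "slide": [0, 0, 0], "jaw": 18}, {"dr": [0, 0, 0], "slide": [0, 0, 0], "jaw": 22}, {"dr": [0, 0, 0], "slide": [0, 0, 0], "jaw": 28}, {"dr": [0, 0, 0], "slide": [0, 0.5, 0], "jaw": 34}, {"dr": [0, 0, 0], "slide": [0, 1, 0], "jaw": 40}, {"dr": [0, 0, 0], "slide": [0, 1.5, 0], "jaw": 40}, {"dr": [0, 0, 0], "slide": [0, 1.5, 0], "jaw": 40}])

```text
clock: 32.5
position: [531.8, 167.5, 10.8]
ee_rot: [0.999, -0.052, 0.0, -0.0]
contact_force: [-0.6, -0.5, 0.0]
gripper_width: 39.8
grasp_force: 0.0
```

Emit:
step_arm(motion=[{"dr": [0, 0, 0], "slide": [0, 0, -5], "jaw": 40}, {"dr": [0, 0, 0], "slide": [0, 0, -15], "jaw": 40}, {"dr": [0, 0, 0], "slide": [0, 0, -35], "jaw": 40}, {"dr": [0, 0, 0], "slide": [0, 0, -65], "jaw": 40}, {"dr": [0, 0, 0], "slide": [0, 20, -110], "jaw": 40}, {"dr": [0, 0, 0], "slide": [0, 60, -150], "jaw": 40}, {"dr": [0, 0, 0], "slide": [0, 105, -180], "jaw": 40}, {"dr": [0, 0, 0], "slide": [0, 150, -200], "jaw": 40}])

```text
clock: 33.5
position: [516.4, 17.0, 213.6]
ee_rot: [0.999, -0.051, 0.002, -0.001]
contact_force: [0.4, 0.2, -0.6]
gripper_width: 39.8
grasp_force: 0.0
```

```bash
python3 - <<'E'
from h import *
im=optics.get_image("top");im2=optics.get_image("side")
s=arm.read_state();print(s["position"],s["contact_force"],s["clock"])
c=np.hstack([cv2.resize(im[130:240,100:280],(460,281)),cv2.resize(im2[130:230,215:315],(340,340))[:281]])
cv2.imwrite("pics/c6.png",c)
F=6;b=cv2.resize(im[155:215,170:215],None,fx=F,fy=F,interpolation=cv2.INTER_CUBIC).astype(int)
m=cv2.morphologyEx(((b[...,2]-b[...,0]>28)&(b[...,2]<140)).astype(np.uint8),cv2.MORPH_OPEN,np.ones((5,5)))
k=max(cv2.findContours(m,cv2.RETR_EXTERNAL,cv2.CHAIN_APPROX_NONE)[0],key=cv2.contourArea);R=cv2.boxPoints(cv2.minAreaRect(k))
W=np.array([plane("top",(q+.5)/F-.5+[170,155],38) for q in R]);print("bar",W.mean(0),np.linalg.norm(W-np.roll(W,1,0),axis=1))
E
```

```text
[516.69  15.39 214.57] [ 0.18 -0.07 -0.35] 33.6Traceback (most recent call last):
  File "<stdin>", line 8, in <module>
ValueError: max() iterable argument is empty
```

View pics/c6.png

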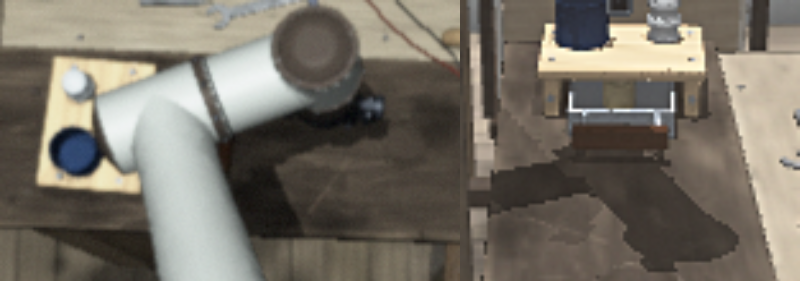

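The top view has the tray's bar mostly hidden by the arm. The side view shows the tray under the riser with the bar at (620,137) outside, and the bush upright inside at (620,95). The tin and insulator are in place. A quick numeric check of the bar, then hand in.

```bash
python3 - <<'E'
from h import *
im=optics.get_image("side");F=6
b=cv2.resize(im[160:182,240:285],None,fx=F,fy=F,interpolation=cv2.INTER_CUBIC).astype(int)
m=cv2.morphologyEx(((b[...,2]-b[...,0]>22)&(b[...,2]-b[...,1]>12)).astype(np.uint8),cv2.MORPH_OPEN,np.ones((7,7)))
k=max(cv2.findContours(m,cv2.RETR_EXTERNAL,cv2.CHAIN_APPROX_NONE)[0],key=cv2.contourArea)
x,y,w,h=cv2.boundingRect(k);print("seen",240+x/F,160+y/F,240+(x+w)/F,160+(y+h)/F)
u=np.array([.104,.9946]);r=np.array([u[1],-u[0]]);c=np.array([531.,166.])
for a,l,z in((8,-48,38),(8,48,38),(-8,-48,14),(-8,48,14)): print("expected",proj("side",np.r_[c+u*a+r*l,z]))
E
```

```text
seen 248.5 166.83333333333334 276.1666666666667 169.66666666666666
expected [247.17 165.19]
expected [275.56 165.58]
expected [247.01 173.63]
expected [275.45 174.03]
```

The top edge reads about 1.5 px low, so I calibrate with the same mask on the earlier picture, where the bar pose was known.

```bash
python3 - <<'E'
from h import *
u=np.array([.104,.9946]);r=np.array([u[1],-u[0]])
im6=optics.get_image("side");im5=cv2.imread("pics/side5.png")
for im,c in((im5,[517.5,38.5]),(im6,[531,166.])):
    c=np.array(c);e=[proj("side",np.r_[c+u*a+r*28,z]) for a,z in((8,38),(-8,38),(-8,14))]
    x=int(e[1][0]);y0=int(e[0][1])-4
    print("expected rows far-top,near-top,near-bottom",[round(q[1],1) for q in e])
    for y in range(y0,y0+18): print(y,im[y,x-2:x+3].astype(int).mean(0).round())
E
```

```text
expected rows far-top,near-top,near-bottom [np.float64(182.4), np.float64(184.7), np.float64(191.6)]
178 [144. 137. 131.]
179 [82. 79. 77.]
180 [103.  99.  96.]
181 [108. 104. 100.]
182 [110. 105. 101.]
183 [70. 73. 78.]
184 [37. 45. 60.]
185 [43. 51. 67.]
186 [39. 46. 58.]
187 [40. 47. 59.]
188 [39. 45. 59.]
189 [40. 47. 60.]
190 [40. 48. 60.]
191 [37. 43. 52.]
192 [52. 58. 63.]
193 [42. 46. 50.]
194 [41. 45. 50.]
195 [40. 44. 49.]
expected rows far-top,near-top,near-bottom [np.float64(165.5), np.float64(167.5), np.float64(173.9)]
161 [73. 71. 72.]
162 [248. 239. 229.]
163 [84. 82. 80.]
164 [100.  96.  94.]
165 [110. 105. 101.]
166 [95. 94. 96.]
167 [38. 49. 68.]
168 [41. 52. 69.]
169 [39. 48. 61.]
170 [41. 49. 61.]
171 [41. 50. 64.]
172 [40. 49. 62.]
173 [37. 47. 60.]
174 [61. 69. 78.]
175 [65. 72. 81.]
176 [40. 45. 51.]
177 [40. 45. 50.]
178 [51. 57. 63.]
```

The bar's edges match the seated pose to within 0.3 px (about 2 mm), so the tray stayed put. Handing in.

```bash
python3 -c "
from bench import arm
print(arm.job_done())"
```

```text
the job is handed in; nothing more can be done
None
```

The larger (cream) bush is upright in the tray, and the tray is seated under the riser against the depth stop (about 8 N on the pads, estimated from the wrist force). The gripper is clear, and I handed the job in at about 34 s.

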